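Line up the grinding jars by size

ROBOT

A 6-joint arm with a two-finger parallel gripper is mounted at the origin on the work surface. World frame = base frame: x ahead of the robot, y to its left, z up, the work surface at z = 0. Lengths are in mm, angles in rad, forces in N, time in s.
With the tool pointing down it reaches from about 275 to 825 mm from the base axis. Payload 5.2 kg.
Tool frame: the origin (TCP) lies at the very end of the fingers, on their centre line; the grasp point (between the pads) lies 19 mm behind it; z points along the fingers, y is the line along which they close (so a half turn about z gives the same grasp; the last joint's range is limited). The gripper opens to 93 mm and grips with 3 to 60 N. Pads are 15 mm wide; open, the fingers measure 128 mm over their backs; the gripper's body (75 mm by 188 mm) begins 65 mm behind the grasp point.
Start: joints at [-1.526, 0.259, 1.535, -0, 1.348, -0.203], TCP at [134.92, -533.199, 193.353] pointing down, gripper open.
Joint ranges: [-3.14, 3.14], [-0.91, 2.08], [0.19, 2.58], [-1.22, 4.36], [0.22, 2.71], [-3.12, 3.12]. Speed limits (rad/s): [2.57, 2.57, 3.14, 3.14, 3.14, 3.14].

INTERFACE

Orientations are given as [roll, pitch, yaw] about the fixed x, y, z axes, in that order (R = Rz(yaw) Ry(pitch) Rx(roll)).
In Python, from bench import robot gives the robot as it stands. The module is installed in compiled form; this text tells all that it offers. Calls block until the motion is done:
- robot.move_ptp(position, orientation): joint-space move of the TCP to a pose.
- robot.move_linear(position, ori=None, speed=150, f_stop=None): straight line of the TCP; ori=None keeps the orientation; speed is the mean speed in mm/s. With f_stop (N) it stops when the force on the tool has changed by that much, and returns True; else False.
- robot.move_j(angles): joint-space move.
- robot.move_gripper(opening): opening from 0.0 (shut) to 1.0 (fully open); the grip force is fixed at half the most; returns when the fingers have stopped.
- robot.sleep(seconds).
- robot.inverse_kinematics(position, orientation): joint angles nearest the present ones, or None.
- robot.get_image(name): name is "scene" or "top" or "wrist"; returns a dict with "img" (400x640x3 uint8, blue, green, red), "fovy" (degrees; the focal length in pixels is half the picture's height over the tangent of half this angle, whatever the lens; pixels are square), "cx", "cy" (the principal point, pixels), "eye" and "orientation" of the camera in the world. Camera axes: x right, y down, z forward; pixel columns grow to the right and rows downward; lengths in mm; the calibration is good to about 2 mm. A picture is of the moment at which its call begins. There is no depth.
A pose or a line that the arm cannot do raises robot.MotionError and nothing moves.
- robot.hand_in(): hands the job in; it is judged then, once.
Readings, each from a call of its own:
- robot.current_t(): time.
- robot.current_qpos(): joint angles.
- robot.current_joint_vel(): joint speeds.
- robot.current_joint_efforts(): joint torques, N m.
- robot.current_tcp_pos(): TCP position.
- robot.current_eef_rot(): TCP orientation.
- robot.current_contact_force(): force on the tool from outside, world axes, zero at the start.
- robot.current_ft_torque(): the same for the moment, N m.
- robot.current_gripper_width(): opening from 0.0 (shut) to 1.0 (fully open).
- robot.current_finger_force(): force on a finger pad.
Only numpy, scipy, OpenCV 4.12 (cv2) and the standard library are available. Lean on these libraries where they do the work, as an engineer would, in place of code of your own. Each camera call takes 0.05 s, during which the arm holds its last target. There are 200 camera calls.

TASK

Set the four steel grinding jars out on the rail in order of size for the next milling run: one jar centred on each rubber pad, the smallest on the pad next to the brown bottle, growing step by step to the largest on the pad next to the carton. Keep the jars upright all the time, do not shift the bottle or the carton, and leave all the jars standing free.

Things in the scene. Friction and masses are not known exactly. Their poses are not given: they have to be found in the camera images.
- jar_a: smallest grinding jar: steel cylinder 32 mm in diameter, 30 mm high to the top of its fixed lid, with a black knob 18 mm in diameter and 18 mm high on the lid's centre to lift it by; about 120 g. Origin: centre of its underside; z up. Starts upright on the white sheet (2 mm thick), the jars in a loose row roughly along y, 75 to 125 mm apart, in any order.
- jar_b: second smallest grinding jar: steel cylinder 42 mm in diameter, 42 mm high to the top of its fixed lid, with a black knob 18 mm in diameter and 18 mm high on the lid's centre to lift it by; about 220 g. Origin: centre of its underside; z up. Starts upright on the white sheet (2 mm thick), the jars in a loose row roughly along y, 75 to 125 mm apart, in any order.
- jar_c: second largest grinding jar: steel cylinder 52 mm in diameter, 54 mm high to the top of its fixed lid, with a black knob 18 mm in diameter and 18 mm high on the lid's centre to lift it by; about 360 g. Origin: centre of its underside; z up. Starts upright on the white sheet (2 mm thick), the jars in a loose row roughly along y, 75 to 125 mm apart, in any order.
- jar_d: largest grinding jar: steel cylinder 62 mm in diameter, 66 mm high to the top of its fixed lid, with a black knob 18 mm in diameter and 18 mm high on the lid's centre to lift it by; about 550 g. Origin: centre of its underside; z up. Starts upright on the white sheet (2 mm thick), the jars in a loose row roughly along y, 75 to 125 mm apart, in any order.
- pad1: round black rubber pad 70 mm in diameter, 3 mm thick, fixed on an aluminium rail (80 x 340 x 8 mm high); four alike in a row 82 mm apart, this is number 1 from the +y end. Origin: centre of its underside (its top is 11 mm above the bench). y along the rail, z up. The rail lies nearer than the sheet or beyond it, turned up to 0.12 rad.
- pad2: round black rubber pad 70 mm in diameter, 3 mm thick, fixed on an aluminium rail (80 x 340 x 8 mm high); four alike in a row 82 mm apart, this is number 2 from the +y end. Origin: centre of its underside (its top is 11 mm above the bench). y along the rail, z up. The rail lies nearer than the sheet or beyond it, turned up to 0.12 rad.
- pad3: round black rubber pad 70 mm in diameter, 3 mm thick, fixed on an aluminium rail (80 x 340 x 8 mm high); four alike in a row 82 mm apart, this is number 3 from the +y end. Origin: centre of its underside (its top is 11 mm above the bench). y along the rail, z up. The rail lies nearer than the sheet or beyond it, turned up to 0.12 rad.
- pad4: round black rubber pad 70 mm in diameter, 3 mm thick, fixed on an aluminium rail (80 x 340 x 8 mm high); four alike in a row 82 mm apart, this is number 4 from the +y end. Origin: centre of its underside (its top is 11 mm above the bench). y along the rail, z up. The rail lies nearer than the sheet or beyond it, turned up to 0.12 rad.
- bottle: brown glass bottle with a white cap, 60 mm in diameter, 85 mm high, standing on the bench in line with the pads, about 117 mm from the centre of the last pad at one end of the rail (either end). Origin: centre of its underside. Not to be moved.
- carton: small closed brown cardboard carton with a strip of white tape on top, 70 x 70 x 50 mm high, standing on the bench at the other end of the rail, in line with the pads, about 117 mm from the centre of the last pad. Origin: centre of its underside. Not to be moved.
Mind the look-alikes: they are no part of the job. What is shaped like the jar_c but yellow is not meant.

How it is judged:
By the outcome, as a careful person would: the job done as asked, in the order asked, and still so for the second after the job is handed in, with the robot touching nothing.
It also fails if it takes over 83 s, if anything falls off the work surface, if the arm or the gripper's body presses on something with over 40 N, if the wrist force passes 120 N, or if a joint passes its speed limit or range.

## Working session

There is one attempt and no reset: what is moved stays moved. The work goes in short steps, each a Python script; the robot and the scene stay as the last script left them, time stands still between calls to the robot, and variables do not carry over. Pictures are saved under pics/ and viewed, at most 14 in all, crops included, and the job is handed in when it is done.

```bash
mkdir -p pics; python3 - <<'E'
from bench import robot
import cv2
for n in ("top","scene"):
    d=robot.get_image(n); cv2.imwrite(f"pics/{n}0.png",d["img"])
    print(n,d["fovy"],d["cx"],d["cy"],d["eye"],d["orientation"])
print(robot.current_t(),robot.current_eef_rot())
E
```

```text
top 46.44311078006155 317.44455970040485 201.96497722289521 [ 414.10641499   -3.10805742 1183.13237966] [-3.07315095 -0.00773401 -1.54402333]
scene 43.793611358771926 312.36222610132467 194.02816256119468 [1202.89686476  -72.66545539  768.54221341] [-2.3309819   0.01473024  1.47124199]
0.1 [-3.14000085e+00 -3.16398540e-04  2.47817268e-01]
```

View pics/top0.png

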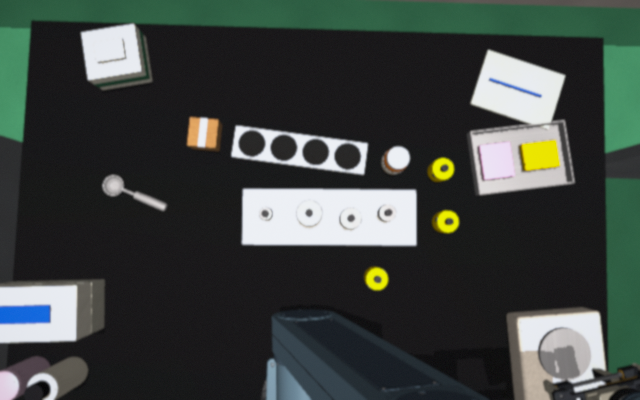

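View pics/scene0.png

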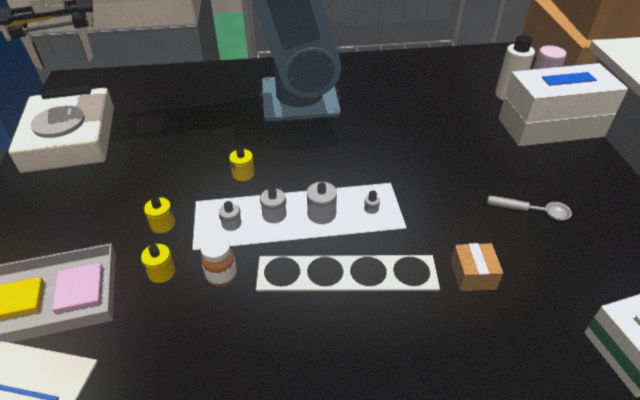

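Top view: the rail is beyond the sheet. The carton (204,133) is at its +y end and the bottle (397,160) is at its −y end. Jars on the sheet, left to right: a (265,213), d (309,213), c (350,217), b (388,212). The yellow look-alikes at (376,279), (446,221) and (441,169) are off the sheet and not grey, so they are not meant. Next I measure in both views and enlarge the jar row.

```bash
cat > h.py <<'E'
import numpy as np, cv2
from scipy.spatial.transform import Rotation as Ro
from bench import robot
def snap(n,save=None):
    d=robot.get_image(n)
    if save: cv2.imwrite(f"pics/{save}.png",d["img"])
    d["R"]=Ro.from_euler("xyz",d["orientation"]).as_matrix(); d["f"]=200/np.tan(np.radians(d["fovy"])/2)
    return d
def ray(d,uv,z):
    v=d["R"]@np.array([(uv[0]-d["cx"])/d["f"],(uv[1]-d["cy"])/d["f"],1]); e=np.array(d["eye"])
    return (e+v*(z-e[2])/v[2])[:2]
def proj(d,p):
    c=d["R"].T@(np.array(p,float)-d["eye"]); return c[:2]/c[2]*d["f"]+[d["cx"],d["cy"]]
def dark(d,box,thr,amin=20,amax=9999):
    x0,y0,x1,y1=box; g=d["img"][y0:y1,x0:x1].max(2)
    n,l,s,c=cv2.connectedComponentsWithStats((g<thr).astype(np.uint8))
    return sorted([(c[i,0]+x0,c[i,1]+y0,int(s[i,4])) for i in range(1,n) if amin<=s[i,4]<=amax])
E
python3 - <<'E'
from h import *
t=snap("top"); s=snap("scene")
for b in dark(t,(225,120,375,180),90,300,1500): print("top pad",np.round(b,1),np.round(ray(t,b,11),1))
for b in dark(s,(250,250,445,295),90,300,2500): print("sc pad",np.round(b,1),np.round(ray(s,b,11),1))
for b in dark(t,(245,192,413,242),90,4,200): print("top knob",np.round(b,1),[np.round(ray(t,b,2+h+18),1).tolist() for h in(30,42,54,66)])
for b in dark(s,(205,180,395,225),75,10,400): print("sc knob",np.round(b,1),[np.round(ray(s,b,2+h+9),1).tolist() for h in(30,42,54,66)])
a=cv2.resize(t["img"][115:250,180:460],None,fx=2.8,fy=2.8,interpolation=cv2.INTER_CUBIC)
cv2.imwrite("pics/crop1.png",a)
E
```

```text
top pad [251.5 143.  470. ] [640.2 161.5]
top pad [283.3 147.3 471. ] [631.4  80.4]
top pad [315.2 151.5 470. ] [622.8  -0.9]
top pad [347.2 155.9 478. ] [614.  -82.3]
sc pad [281.6 271.4 751. ] [614.7 -83.9]
sc pad [324.7 271.3 754. ] [623.4  -2.4]
sc pad [ 348.4  270.  2283. ] [625.5  42.6]
sc pad [368.  271.1 761. ] [632.   79.3]
sc pad [411.3 270.9 770. ] [640.7 160.7]
top knob [264.2 213.2   6. ] [[461.2, 118.9], [460.7, 117.6], [460.2, 116.3], [459.7, 115.0]]
top knob [351.  217.7   6. ] [[456.0, -92.4], [455.5, -91.5], [455.1, -90.5], [454.6, -89.6]]
top knob [387.5 212.4  15. ] [[471.2, -181.0], [470.6, -179.1], [470.0, -177.2], [469.4, -175.3]]
sc knob [227.9 206.5  55. ] [[457.7, -185.0], [470.0, -183.2], [482.3, -181.3], [494.6, -179.5]]
sc knob [321.1 187.9  60. ] [[423.4, 13.2], [436.3, 11.8], [449.1, 10.4], [462.0, 9.0]]
sc knob [372.2 195.8  50. ] [[460.4, 117.6], [472.6, 114.5], [484.9, 111.4], [497.1, 108.2]]
```

View pics/crop1.png

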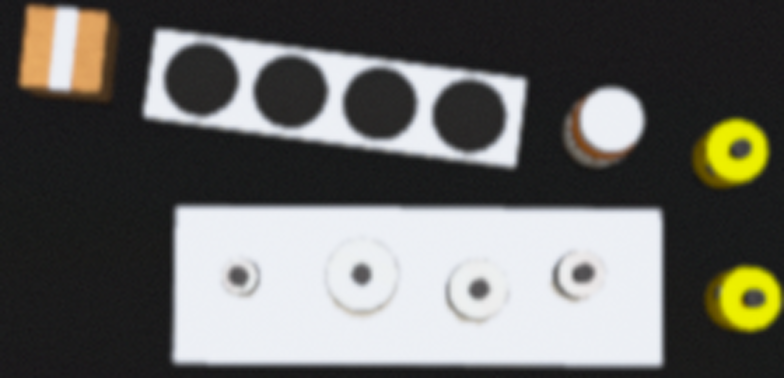

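The crop confirms four grey jars on the sheet, with widths growing in the order a (far left), b (far right), c, d. The yellow ones are off the sheet. Pads agree across the two views to within 2 mm. So jar d goes to pad1 (carton end), c to pad2, b to pad3 and a to pad4 (bottle end). Next I hover over jar d with the wrist camera.

```bash
python3 - <<'E'
from h import *
t=snap("top")
for b in dark(t,(245,192,413,242),150,6,200): print("top knob",np.round(b,1),[np.round(ray(t,b,2+h+18),1).tolist() for h in(30,42,54,66)])
for y in (np.pi/2,-np.pi/2):
    for p in ([460,10,200],[640,161,200],[614,-82,60],[471,-180,60],[461,118,40]):
        q=robot.inverse_kinematics(p,[np.pi,0,y]); print(round(y,1),None if q is None else np.round(q,2))
E
```

```text
top knob [264.6 213.3  31. ] [[461.0, 117.8], [460.5, 116.6], [460.0, 115.3], [459.5, 114.0]]
top knob [308.5 212.5  32. ] [[465.7, 11.3], [465.2, 11.1], [464.6, 11.0], [464.1, 10.8]]
top knob [350.7 217.8  33. ] [[455.5, -91.8], [455.1, -90.8], [454.6, -89.9], [454.2, -88.9]]
top knob [378.8 215.8  13. ] [[462.4, -159.9], [461.9, -158.3], [461.4, -156.6], [460.9, -154.9]]
top knob [387.9 212.2  38. ] [[471.7, -182.0], [471.1, -180.1], [470.5, -178.2], [469.8, -176.3]]
1.6 [-0.22  0.09  1.73  0.    1.33 -0.22]
1.6 [ 0.08  0.45  1.23 -0.    1.45  0.08]
1.6 [-0.31  0.49  1.53  0.    1.12 -0.31]
1.6 [-0.59  0.31  1.82  0.    1.01 -0.59]
1.6 [ 0.02  0.3   1.91 -0.    0.94  0.02]
-1.6 [-0.22  0.09  1.73 -0.    1.33  2.92]
-1.6 [ 0.08  0.45  1.23  0.    1.45 -3.06]
-1.6 [-0.31  0.49  1.53 -0.    1.12  2.83]
-1.6 [-0.59  0.31  1.82 -0.    1.01  2.56]
-1.6 None
```

```bash
python3 - <<'E'
from h import *
robot.move_ptp([464,10,200],[np.pi,0,np.pi/2]); robot.move_gripper(0.5)
d=snap("wrist","w1"); print(robot.current_t(),d["fovy"],d["eye"],d["orientation"],robot.current_gripper_width())
print(np.round(proj(d,[463.5,10,86]),1),np.round(proj(d,[463.5,10,68]),1))
E
```

```text
3.4667 59.29975897659028 [464.33568322  77.78521188 390.10367435] [ 2.88978251e+00  1.79796708e-04 -8.23979780e-07] 0.4986711546023813
[318.7 188. ] [318.7 183.8]
```

View pics/w1.png

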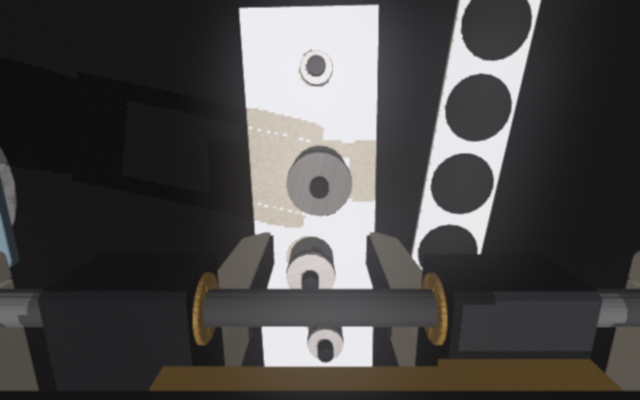

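The wrist view shows jar d's knob at (319,187), within 1 px of the prediction (318.7,188). I'll pick and place d now.

```bash
cat >> h.py <<'E'
JH=dict(a=30,b=42,c=54,d=66)
PAD=dict(d=(640.4,161.1),c=(631.7,79.9),b=(623.1,-1.6),a=(614.0,-83.1))
O=[np.pi,0,np.pi/2]
def pick(j,x,y):
    h=JH[j]; g=2+h+2
    robot.move_ptp([x,y,max(g+40,150)],O)
    print("down stop",robot.move_linear([x,y,g],speed=100,f_stop=8))
    robot.move_gripper(0.0)
    print("width",robot.current_gripper_width()*93,"F",robot.current_finger_force(),robot.current_tcp_pos())
    robot.move_linear([x,y,g+12],speed=50)
    print("lifted",robot.current_gripper_width()*93,robot.current_contact_force())
def place(j,dx=0,dy=0,up=100):
    x,y=PAD[j][0]+dx,PAD[j][1]+dy; h=JH[j]
    p=robot.current_tcp_pos(); z=up+h+2
    robot.move_linear([p[0],p[1],z],speed=120); robot.move_linear([x,y,z],speed=150)
    robot.move_linear([x,y,11+h+2+6],speed=90)
    print("touch",robot.move_linear([x,y,11+h+2-2],speed=15,f_stop=4),robot.current_tcp_pos())
    robot.move_gripper(0.5); robot.move_linear([x,y,h+60],speed=100)
E
python3 - <<'E'
from h import *
pick("d",463.5,10); print(robot.current_t())
place("d"); print(robot.current_t()); d=snap("wrist","w2"); t=snap("top","top2")
print(proj(d,[640.4,161.1,95]),proj(t,[640.4,161.1,95]))
E
```

```text
down stop False
width 0.6543424628812803 F 0.0 [463.47971446  10.01720865  69.96514894]
lifted 0.5149182612819928 [ 0.3984485  -0.07158417 -0.28132344]
5.9917
touch False [640.3901312  161.13268237  76.91849091]
11.85
[319.51300414 215.51356886] [246.8920275  135.97327848]
```

```bash
python3 -c "
import cv2
a=cv2.imread('pics/top2.png')[110:250,180:460];b=cv2.imread('pics/w2.png')
a=cv2.resize(a,(560,280));b=cv2.resize(b,(480,300))
import numpy as np
c=np.zeros((590,560,3),np.uint8);c[:280]=a;c[290:,:480]=b;cv2.imwrite('pics/c2.png',c)"
```

```text
(no output)
```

View pics/c2.png

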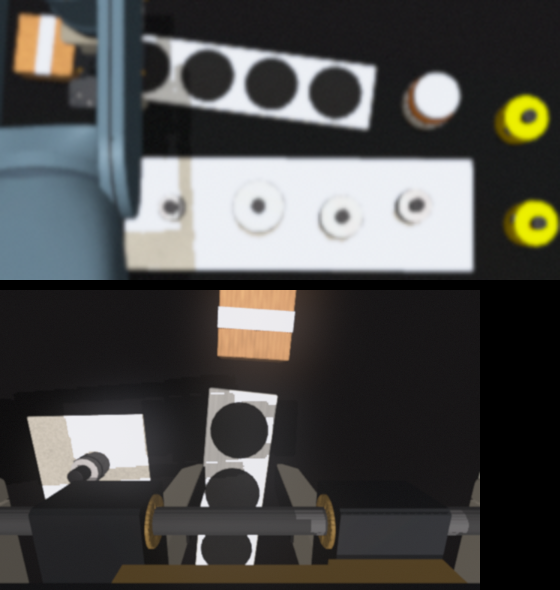

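The grip closed on nothing (width 0.6 mm), and jar d is still at its start, with pad1 empty. I'll look from the side at the grasp height before trying again.

```bash
python3 - <<'E'
from h import *
robot.move_ptp([463.5,10,150],O); robot.move_linear([463.5,10,70],speed=100,f_stop=8)
d=snap("scene"); u,v=np.int32(proj(d,[463.5,10,80]))
print(u,v,proj(d,[463.5,10,70]),robot.current_t())
a=cv2.resize(d["img"][v-55:v+45,u-70:u+70],None,fx=5,fy=5,interpolation=cv2.INTER_CUBIC)
cv2.imwrite("pics/s3.png",a)
w=snap("wrist","w3")
E
```

```text
321 187 [321.6553167  190.84180767] 13.8833
```

View pics/s3.png

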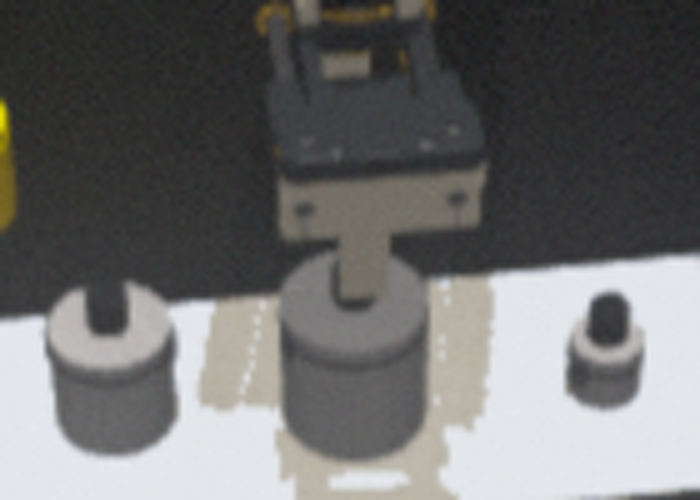

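View pics/w3.png

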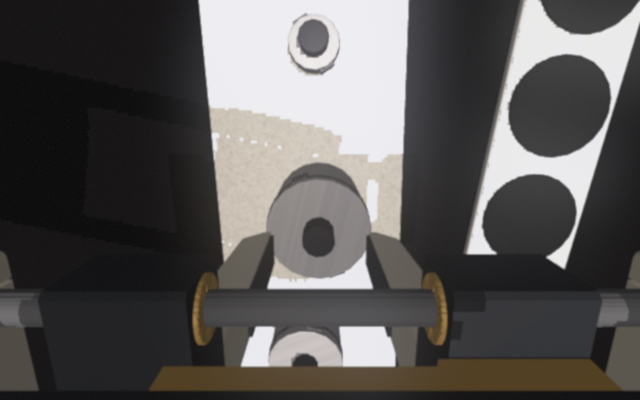

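```bash
python3 - <<'E'
from h import *
print(robot.current_tcp_pos(),robot.current_eef_rot(),robot.current_gripper_width())
d=snap("scene"); w=snap("wrist")
for p in ([463.5,10,70],[486.5,10,70],[440.5,10,70],[463.5,10,86],[463.5,10,68],[486.5,10,110]):
    print(p,(proj(d,p)-[251,132])*5,proj(w,p))
E
```

```text
[464.17392287   9.93195449  70.66403099] [3.14014497e+00 2.99900103e-04 1.57089524e+00] 0.49821971566348705
[463.5, 10, 70] [353.27658349 294.20903833] [317.97904187 230.78768039]
[486.5, 10, 70] [359.71113579 332.9739929 ] [358.05880105 230.76987823]
[440.5, 10, 70] [347.04815716 256.68588943] [277.88816754 230.80548749]
[463.5, 10, 86] [353.20313378 265.45552174] [317.88494282 240.93305567]
[463.5, 10, 68] [353.28565326 297.75960152] [317.98979691 229.62811599]
[486.5, 10, 110] [359.70293661 259.74390382] [367.32099569 259.74358646]
```

The front fingertip shows at crop row 300, where a tip at z=70 would show at about 333. So the real fingertips sit roughly 18 mm above the reported TCP. I'll confirm with a light touch of the shut fingers on the knob top (86 mm).

```bash
python3 - <<'E'
from h import *
x,y=463.5,10
robot.move_linear([x,y,95],speed=100)
robot.move_gripper(0.0)
print(robot.current_contact_force())
print(robot.move_linear([x,y,60],speed=25,f_stop=3),robot.current_tcp_pos(),robot.current_contact_force())
d=snap("scene"); 
cv2.imwrite("pics/s4.png",cv2.resize(d["img"][132:232,251:391],None,fx=5,fy=5,interpolation=cv2.INTER_CUBIC))
robot.move_linear([x,y,95],speed=100); print(robot.current_t())
E
```

```text
[ 0.28251751 -0.48333782  0.45333256]
True [463.37346454  10.01359751  60.95923988] [-0.78618467  0.26287472  5.06899835]
17.1167
```

View pics/s4.png

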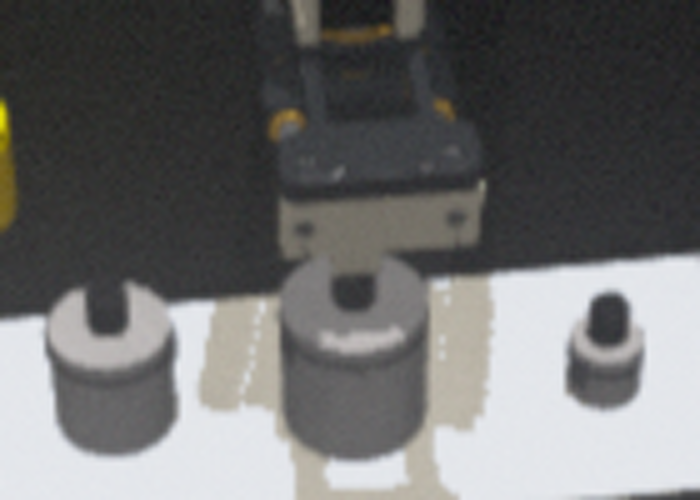

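The shut fingers touched the knob top (z=86) at a reported TCP z of about 61, so the true tips are 25 mm above the reported TCP. I'll correct the heights and pick d again.

```bash
python3 - <<'E'
s=open("h.py").read()
s=s.replace("g=2+h+2\n","g=2+h-18\n").replace("z=up+h+2;","z=up+h-18;").replace("z=up+h+2","z=up+h-18").replace("11+h+2+6","11+h-18+6").replace("11+h+2-2","11+h-18-2")
s=s.replace("robot.move_gripper(0.5); robot.move_linear([x,y,h+60],speed=100)","robot.move_gripper(0.34); robot.move_linear([x,y,h+60],speed=150)")
s=s.replace("max(g+40,150)","max(g+40,110)")
open("h.py","w").write(s)
E
python3 - <<'E'
from h import *
robot.move_gripper(0.34); pick("d",463.5,10); print(robot.current_t())
E
```

```text
down stop False
width 17.284798667969135 F 30.000107288360596 [463.61462456   9.89746387  50.50476241]
lifted 17.178081352940872 [ 0.8206312  -0.51514755 -5.26142943]
19.625
```

The force reading matches 550 g, so jar d is held.

```bash
python3 - <<'E'
from h import *
place("d"); print(robot.current_t())
robot.move_ptp([454.6,-90,110],O)
t=snap("top","top5"); s=snap("scene"); print(robot.current_t())
for b in dark(t,(225,110,375,180),90,20,1500): print(np.round(b,1))
print(proj(t,[640.4,161.1,95]),proj(s,[640.4,161.1,86]))
u,v=np.int32(proj(s,[640.4,161.1,86]))
A=cv2.resize(t["img"][110:250,180:460],(560,280)); B=cv2.resize(s["img"][v-40:v+60,u-140:u+60],(560,280))
cv2.imwrite("pics/c5.png",np.vstack([A,B]))
E
```

```text
touch True [640.27636073 161.14083678  59.48205533]
24.8083
26.1
[247.4 136.7  24. ]
[255.6 149.4 113. ]
[283.3 147.3 472. ]
[315.2 151.5 470. ]
[347.  155.6 464. ]
[246.8920275  135.97327848] [416.65652892 244.86498219]
```

View pics/c5.png

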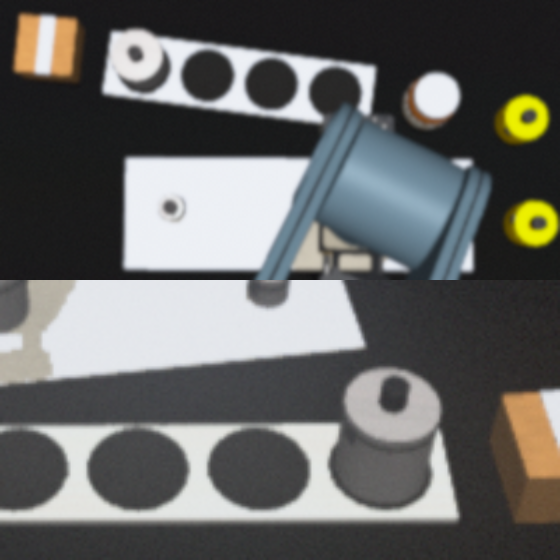

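Jar d stands upright on pad1. Its knob is at (247.4,136.7) against a predicted (246.9,136.0), about 1.5 mm off. Jar c is next, then b if c lifts properly.

```bash
cat > r.py <<'E'
from h import *
def go(j,x,y):
    pick(j,x,y)
    W=robot.current_gripper_width()*93
    if not 15<W<20: raise SystemExit("miss")
    place(j); print(j,robot.current_t())
E
python3 - <<'E'
from r import *
go("c",454.6,-90)
go("b",470.8,-181)
robot.move_ptp([461,117.5,110],O)
t=snap("top"); s=snap("scene","s6"); print(robot.current_t())
for j in "dcb": 
    p=[*PAD[j],11+JH[j]+18]; q=p[:2]+[p[2]-9]; print(j,np.round(proj(t,p),1),np.round(proj(s,q),1))
for b in dark(t,(225,110,375,180),95,15,60): print(np.round(b,1))
A=cv2.resize(t["img"][110:250,180:460],(560,280)); B=cv2.resize(s["img"][180:320,200:480],(560,280))
cv2.imwrite("pics/c6.png",np.vstack([A,B]))
E
```

```text
down stop False
width 16.9403457541655 F 30.00015914440155 [454.71213699 -90.15463664  38.46834431]
lifted 16.955815313941187 [-1.02435689 -0.76004058 -3.0522373 ]
touch True [631.61159391  79.88703608  47.42297905]
c 33.275
down stop False
width 16.90604811128108 F 29.99888777732849 [ 470.93457676 -181.23239292   26.49043777]
lifted 17.071531871556168 [ 0.37462741 -0.25885837 -3.01902125]
touch True [623.12764474  -1.62446569  35.45000537]
b 41.4333
42.3583
d [246.9 136. ] [416.7 244.9]
c [281.5 141.6] [370.5 249.4]
b [315.6 147. ] [325.2 253.9]
[247.5 136.5  26. ]
[282.1 142.4  22. ]
[315.6 147.7  18. ]
```

View pics/c6.png

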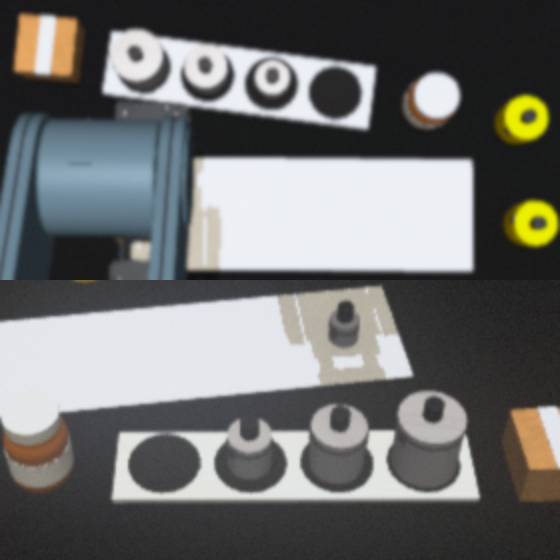

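Jars d, c and b stand centred and upright: their knobs are within about 1 px of prediction. Jar a is next.

```bash
python3 - <<'E'
from r import *
go("a",461,117.5)
robot.move_ptp([420,-250,220],O)
t=snap("top"); s=snap("scene"); print(robot.current_t())
for j in "dcba": 
    p=[*PAD[j],11+JH[j]+18]; print(j,np.round(proj(t,p),1))
for b in dark(t,(225,110,375,180),95,10,60): print(np.round(b,1))
A=cv2.resize(t["img"][110:250,180:460],(560,280)); B=cv2.resize(s["img"][180:320,200:480],(560,280))
cv2.imwrite("pics/c7.png",np.vstack([A,B]))
E
```

```text
down stop False
width 17.106676768995914 F 29.989453554153442 [461.28896768 117.51894297  14.40211166]
lifted 16.730597250018402 [ 0.61649655  0.72560964 -1.46640521]
touch True [614.16011034 -83.18217256  23.40938231]
a 49.8333
51.0417
d [246.9 136. ]
c [281.5 141.6]
b [315.6 147. ]
a [348.9 152.6]
[247.5 136.5  26. ]
[282.  142.4  23. ]
[315.6 147.7  18. ]
[347.9 153.2  19. ]
```

View pics/c7.png

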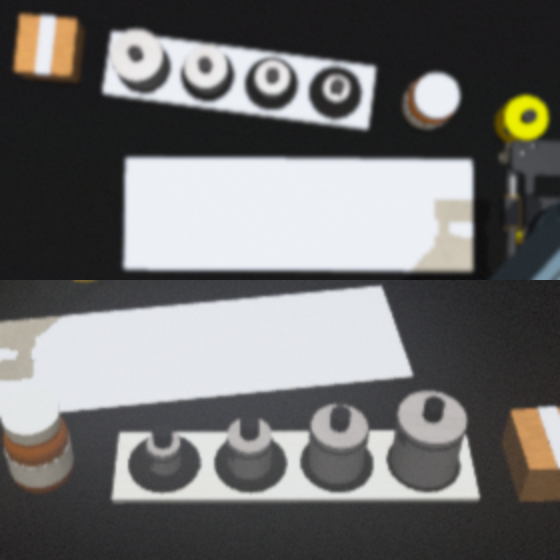

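All four jars stand upright and centred on their pads, a to d from the bottle to the carton. The bottle and carton have not moved, and the arm is clear.

```bash
python3 -c "
from bench import robot
print(robot.hand_in())"
```

```text
the job is handed in; nothing more can be done
None
```

I handed the job in at about 51 s: jars a, b, c and d stand upright and free on their pads from the bottle to the carton, each within about 3 mm of centre in the last top picture, with the bottle and carton not touched.

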